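# Hold open the lid of a bench parts washer that may be caught

### The job

Slide the clear splash guard of the teal parts washer fully open, then, before moving the orange release tab, tug the steel lid upwards by its red bar to learn whether it is caught. If it is caught, slide the orange release all the way over, the same way the guard opens, to free it; then raise the lid by the bar to at least halfway to upright (it has no stay and falls shut) and finish while still holding it there in the gripper, with the guard left open and the bottle, wrench and can left undisturbed.

Things in the scene. Friction and masses are not known exactly. Their poses are not given: they have to be found in the camera images.
- washer: teal bench parts washer, a fixed box 340 deep (x) x 450 wide (y) x 120 mm high; origin at the centre of its underside on the bench, turned about z only. Its front, with the black control panel, faces its own -x (towards the robot); own y points to its left as seen from the robot. Its flat top deck is 120 mm up; the tank with the steel lid is in the right half (own y -195 to -15 mm, x -45 to 115 mm), the left half is plain deck
- guard (a joint): slide of the clear L-shaped splash guard (yellow edges, 150 mm deep, 200 mm wide, 70 mm tall above the deck) along the track at the deck's front edge, in m: 0 = shut, over the lid's bar and the release; 0.2 = fully open at its left stop. Grows towards the washer's own +y. It starts shut or nearly shut, rubs with about 1.5 N and stays where it is left
- guard_tab (a point): grip point of the guard's black tab, an upright block 36 (x) x 14 (y) x 45 mm (z) on the guard's flat top; the point is 25 mm above the flat top, 20 mm below the tab's top end and 215 mm above the bench; axes as the washer's
- lid (a joint): hinge angle of the steel lid, rad: 0 = shut, grows as the front edge rises, stop at 1.2. Hinged along its far edge, parallel to the washer's own y; weighs about 0.35 to 0.7 kg, has no stay and falls shut at every angle. A hidden catch under the deck may or may not be holding it: if caught it rises only about 0.027 rad (5 mm at the bar) and then stops hard; if free it goes on rising. Nothing visible tells which
- lid_bar (a point): middle of the lid's red handle bar: round, 12 mm thick, 108 mm clear length along the washer's own y, standing on two 8 mm posts near the lid's front edge, its centre 50 mm above the deck and 38 mm above the lid's top; turns with the lid (its axes are the washer's when the lid is shut). It may turn between the fingers as the lid swings
- lid_hinge (a point): middle of the lid's hinge line, at deck height; with the lid shut the bar's middle lies 190 mm in front of it (-x) and 50 mm above it
- release (a joint): slide of the orange release tab on the deck, in m: 0 = at rest (where it starts), 0.03 = all the way over, towards the washer's own +y. About 2 N moves it and it stays where it is left. All the way over frees the lid for good; with the lid let go and down it moves easily
- release_tab (a point): grip point of the orange release tab, an upright block 24 (x) x 14 (y) x 45 mm (z) on the deck, right of and in front of the lid's bar; the point is 28 mm above the deck and 18 mm below the tab's top end; axes as the washer's
- cleaner: bystander: blue bottle with red cap, 68 mm wide, 190 mm tall, standing on the bench right of the washer; origin at the centre of its underside
- wrench: bystander: steel wrench, 180 mm long, lying on the bench left of the washer; origin at its middle
- grease: bystander: can with yellow label, 60 mm wide, 70 mm tall, standing on the rear left of the washer's deck; origin at the centre of its underside

How it is judged:
By the outcome, as a careful person would: the job done as asked, in the order asked, and still so for the second after the job is handed in, while the arm keeps its last pose, push and grip.
It also fails if it takes over 69 s, if anything falls off the work surface, if the arm or the gripper's body presses on something with over 40 N, if the wrist force passes 120 N, or if a joint passes its speed limit or range.

### The arm

A 6-joint arm with a two-finger parallel gripper is mounted at the origin on the work surface. World frame = base frame: x ahead of the robot, y to its left, z up, the work surface at z = 0. Lengths are in m, angles in rad, forces in N, time in s.
With the tool pointing down it reaches from about 0.275 to 0.975 m from the base axis. Payload 8.4 kg.
Tool frame: the origin (TCP) lies on the centre line of the jaws, within the pads' length; the fingertips stand env.tcp_to_tips ahead of it and the grasp point (between the pads) lies 8 mm behind it (env.tcp_to_tips is the distance from the TCP to the fingertips, in m); z points along the fingers, y is the direction in which the jaws open and shut (so a half turn about z gives the same grasp; the last joint's range is limited). The gripper opens to 92 mm and grips with 3 to 60 N. Pads are 20 mm wide; open, the fingers measure 128 mm over their backs; the gripper's body (75 mm by 189 mm) begins 69 mm behind the grasp point.
Start: joints at [-1.298, 0.353, 1.633, -0, 1.155, -0.002], TCP at [0.17, -0.602, 0.226] pointing down, gripper open.
Joint ranges: [-2.63, 2.63], [-0.92, 2.1], [0.06, 2.66], [-1.3, 4.44], [0, 2.69], [-3.02, 3.02]. Speed limits (rad/s): [2.22, 2.22, 2.79, 3.14, 3.14, 3.14].

### API

Orientations are given as a 3x3 rotation matrix whose columns are the frame's x, y, z axes.
In Python, from station import env gives the robot as it stands.
- The arm moves only by the tool move_arm, never from a script. Its argument "moves" is a list of rows, each a list of 7 numbers: the opening, from 0 (shut) to 1 (fully open), then the shift along the tool's x, y, z in units of 150 mm (1.0 is 150 mm), then the turn, a rotation vector about the tool's x, y, z in units of pi/4 rad (1.0 is pi/4 rad). A call has 1 to 10 rows; each row is the pose to reach, as a shift and turn from the pose commanded when the call began, along the tool's axes at that moment; what a row does not reach only later rows make up. A row lasts 1/8 s, in which the tool goes at most 62.5 mm and 10.7 degrees, less where a joint would pass 70% of its speed; a pose out of reach is approached as far as the arm can. A call with a number of a shift or a turn outside -1 to 1 is refused whole. A call with a gripper value outside its range is refused whole. The fingers move at their own pace and stop on an object; "newtons" is the grip in N (left out, the last holds). Time passes only in rows, so rows that repeat a pose let the fingers close. It gives the time, the measured TCP pose, the force and the opening at its end, in the units of the state.
- env.get_state(): the state, without advancing time (a new reading comes with each control period).
- env.read_camera(name): name is "side" or "top"; returns the picture (384x512x3 uint8, red, green, blue); there is no depth.
- env.camera_info(name): a dict with "fx", "fy", "cx", "cy" (pixels), "xyz" and "orientation" of the camera in the world. Camera axes: x right, y down, z forward; pixel columns grow to the right and rows downward; lengths in m; the calibration is good to about 2 mm. A picture is of the moment at which its call begins. camera_info takes no time and is no camera call.
- env.close_job(): hands the job in, once; it reports no verdict.
Trained networks look in the newest picture that a camera, given by its name, has taken for a name from the list of things; names that differ only in an ending like _2 or _b are one class to them, and where a whole thing is asked for, a point or a joint stands for the part that bears it (a point fixed in the world has none). Each returns a list of dicts, best first, with "score" (0 to 1); they miss things now and then, are a little off and sometimes report something else, mostly with a low value. They report only what shows in the picture. A call takes as long as a camera call.
- env.cut_out(name, camera): "pixels" (384x512 bool, what is visible of it) and "position" ([column, row] in pixels, amid what is visible of it).
- env.tip_of(name, camera): "position" ([column, row] in pixels: a listed point, or the origin of a listed thing).
The state is a dict: "clock": time; "joint_positions": joint angles; "joint_velocities": joint speeds; "joint_efforts": joint torques, N m; "eef_pos": TCP position; "eef_rot": TCP orientation; "force": force on the tool from outside, world axes, zero at the start; "wrist_torque": the same for the moment, N m; "grip_width": finger opening in m.
Only numpy, scipy, OpenCV 4.12 (cv2) and the standard library are available. Lean on these libraries where they do the work, as an engineer would, in place of code of your own. Each camera call takes 0.05 s, during which the arm holds its last target.

## Working session

There is one attempt and no reset: what is moved stays moved. The work goes in short steps, Python scripts to look and compute and a tool call to move; the robot and the scene stay as the last step left them, time stands still between calls to the robot, and variables do not carry over. Pictures are saved under pics/ and viewed, and the job is handed in when it is done.

Besides the shell and the picture viewer there is one more tool, called after "Call:" by a JSON object that holds its "fn" and its "kwargs". move_arm: Moves the arm, as the interface text tells. Its arguments: {"type":"object","properties":{"moves":{"type":"array","items":{"type":"array","items":{"type":"number"}}},"newtons":{"type":"number"}},"required":["moves"]}

```bash
ls; mkdir -p pics; cat > h.py <<'E'
import numpy as np, cv2
from station import env
def ray(cam,px):
    c=env.camera_info(cam); d=np.array([(px[0]-c['cx'])/c['fx'],(px[1]-c['cy'])/c['fy'],1.])
    R=np.array(c['orientation']); return np.array(c['xyz']),R@d
def atz(cam,px,z):
    o,d=ray(cam,px); return o+d*(z-o[2])/d[2]
def tri(p1,p2):
    (o1,d1),(o2,d2)=ray('side',p1),ray('top',p2)
    A=np.stack([d1,-d2],1); t=np.linalg.lstsq(A,o2-o1,rcond=None)[0]
    a,b=o1+t[0]*d1,o2+t[1]*d2
    return (a+b)/2,np.linalg.norm(a-b)
def proj(cam,p):
    c=env.camera_info(cam); q=np.array(c['orientation']).T@(np.array(p)-c['xyz'])
    return np.array([c['fx']*q[0]/q[2]+c['cx'],c['fy']*q[1]/q[2]+c['cy']])
def save(cam,n):
    im=env.read_camera(cam); cv2.imwrite('pics/'+n,im[:,:,::-1]); return im
E
python3 - <<'E'
from h import *
np.set_printoptions(precision=4,suppress=True)
s=env.get_state(); print(s['clock'],s['eef_pos'],s['eef_rot'],env.tcp_to_tips,s['grip_width'])
for c in('side','top'): save(c,c+'0.png'); print(env.camera_info(c)['xyz'])
for n in ['guard_tab','lid_bar','release_tab','lid_hinge','washer','cleaner','wrench','grease']:
    P={}
    for c in('side','top'):
        r=env.tip_of(n,c); print(n,c,[(np.round(q['position'],1),round(q['score'],2)) for q in r[:3]])
        if r:P[c]=r[0]['position']
    if len(P)==2: print('   ',tri(P['side'],P['top']))
print(env.get_state()['clock'])
E
```

```text
pics
0.0 [ 0.1695 -0.6011  0.2249] [[ 0.9625  0.2714 -0.0004]
 [ 0.2714 -0.9625  0.0013]
 [-0.     -0.0014 -1.    ]] 0.011 0.09179831340776089
[0.1062 0.7531 0.9783]
[0.4593 0.0242 1.0329]
guard_tab side [(array([169. , 309.8]), 0.67), (array([286.9, 181.3]), 0.66)]
guard_tab top [(array([276. , 238.7]), 0.92)]
    (array([ 0.636 ,  0.1413, -0.2349]), np.float64(0.37904335996179267))
lid_bar side []
lid_bar top []
release_tab side []
release_tab top []
lid_hinge side [(array([234.2, 168.2]), 0.64)]
lid_hinge top [(array([286.4, 156.6]), 0.92)]
    (array([ 0.7149, -0.0337,  0.127 ]), np.float64(0.0007230885665980699))
washer side [(array([242.4, 236.7]), 0.81)]
washer top [(array([244.9, 204.6]), 0.77)]
    (array([ 0.6106,  0.0814, -0.0041]), np.float64(0.0015477723775938258))
cleaner side [(array([331. , 195.4]), 0.56)]
cleaner top [(array([350.7, 259.5]), 0.62)]
    (array([ 0.4585, -0.2034,  0.0133]), np.float64(0.017847728507575805))
wrench side [(array([168. , 309.3]), 0.61), (array([171.3, 229.9]), 0.34)]
wrench top [(array([137.3, 199.6]), 0.76)]
    (array([0.6271, 0.3873, 0.008 ]), np.float64(0.00795326933020842))
grease side [(array([167.6, 230.5]), 0.84)]
grease top [(array([181.5, 154.4]), 0.82)]
    (array([0.735 , 0.2436, 0.0994]), np.float64(9.215368857755992e-05))
0.9
```

View pics/side0.png

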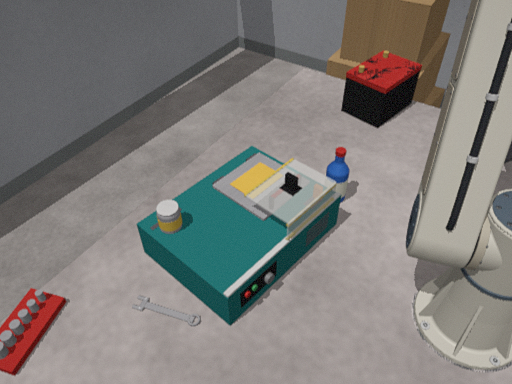

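View pics/top0.png

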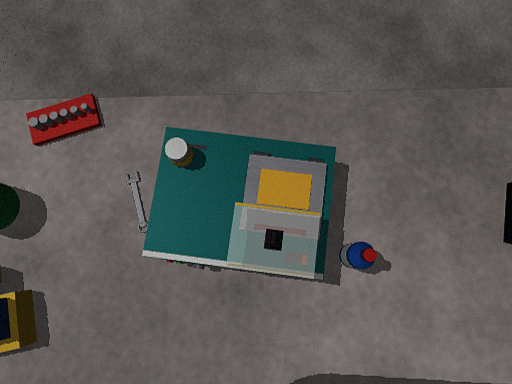

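```bash
python3 - <<'E'
from h import *
im=[cv2.imread(f'pics/{c}0.png') for c in('side','top')]
a=cv2.resize(im[0][110:330,130:400],None,fx=2.9,fy=2.7,interpolation=cv2.INTER_CUBIC); cv2.imwrite('pics/s0z.png',a)
a=cv2.resize(im[1][100:310,110:380],None,fx=2.9,fy=2.8,interpolation=cv2.INTER_CUBIC); cv2.imwrite('pics/t0z.png',a)
print(tri([286.9,181.3],[276,238.7]))
E
```

```text
(array([0.50745051, 0.0038959 , 0.20581676]), np.float64(0.013383808205573538))
```

View pics/s0z.png

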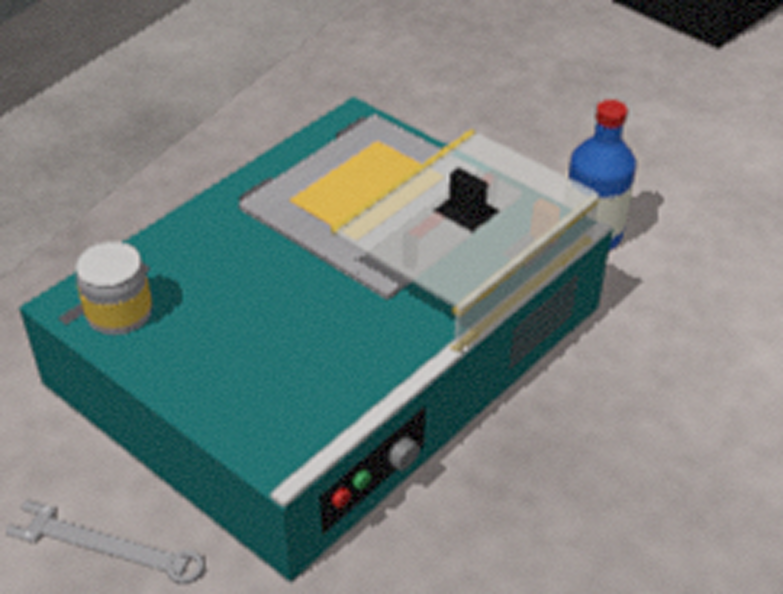

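View pics/t0z.png

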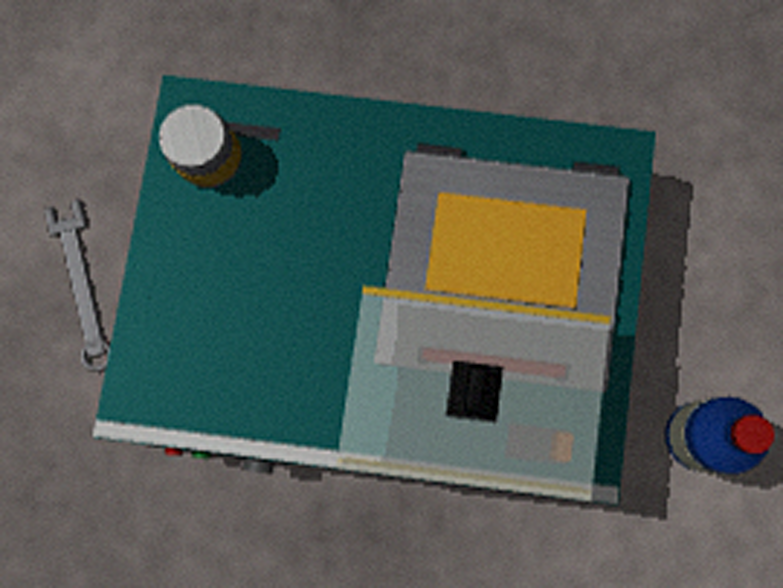

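```bash
cat > fit.py <<'E'
from h import *
from scipy.optimize import least_squares
np.set_printoptions(precision=4,suppress=True)
def W(p,l):
    c,s=np.cos(p[2]),np.sin(p[2]); return np.array([p[0]+c*l[0]-s*l[1],p[1]+s*l[0]+c*l[1],l[2]])
t=lambda u,v:(110+u/2.9,100+v/2.8)
sd=lambda u,v:(130+u/2.9,110+v/2.7)
obs=[('top',t(163,75),(.17,.225,.12)),('top',t(655,132),(.17,-.225,.12)),('top',t(617,502),(-.17,-.225,.12)),('top',t(94,436),(-.17,.225,.12)),
('side',sd(22,308),(.17,.225,.12)),('side',sd(352,97),(.17,-.225,.12)),('side',sd(290,508),(-.17,.225,.12)),('side',sd(292,580),(-.17,.225,0)),('side',sd(42,383),(.17,.225,0))]
f=lambda p:np.concatenate([proj(c,W(p,l))-np.array(o) for c,o,l in obs])
r=least_squares(f,[.61,.08,-.1],loss='soft_l1')
p=r.x
E
python3 - <<'E'
from fit import *
print(p,f(p).reshape(-1,2))
print('tab',atz('top',[276,238.7],.215),atz('side',[286.9,181.3],.215))
hinge=W(p,(.115,-.105,.12));print('hinge',hinge, 'bar',W(p,(-.075,-.105,.17)))
for c,z in (('top',t(494,361)),('side',sd(430,225))): print(atz(c,z,.17))
# release from refl: top of tab at z .165
print('rel',atz('top',t(563,446),.165), atz('side',sd(545,205),.165))
for q in [W(p,(-.075,y,.17)) for y in(-.16,-.105,-.05)]: print(proj('top',q),proj('side',q))
def inv(q): c,s=np.cos(p[2]),np.sin(p[2]); d=q[:2]-p[:2]; return [c*d[0]+s*d[1],-s*d[0]+c*d[1]]
print(inv(atz('top',[276,238.7],.215)),inv(atz('side',[286.9,181.3],.215)),inv(atz('top',t(494,361),.17)),inv(atz('top',t(563,446),.165)),inv(atz('side',sd(545,205),.165)))
# guard edge
print('guard rear edge',inv(atz('top',t(364,288),.19)),inv(atz('top',t(610,321),.19)))
E
```

```text
[ 0.6048  0.0837 -0.1449] [[-0.3002  0.092 ]
 [-0.0927 -0.5811]
 [ 0.7778  0.641 ]
 [-0.1821  0.6724]
 [-0.9481 -0.7451]
 [ 0.3304 -1.2083]
 [-1.4645 -0.2255]
 [ 0.3024  0.5388]
 [ 0.3655  0.1173]]
tab [0.501  0.0011 0.215 ] [0.5087 0.0156 0.215 ]
hinge [ 0.7034 -0.0368  0.12  ] bar [ 0.5154 -0.0093  0.17  ]
[ 0.526 -0.011  0.17 ]
[0.5273 0.0252 0.17  ]
rel [ 0.4545 -0.0647  0.165 ] [ 0.4555 -0.0626  0.165 ]
[303.0128 236.3638] [301.4285 177.2894]
[279.7605 233.4434] [288.8165 187.5499]
[256.6201 230.5371] [275.5653 198.3306]
[np.float64(-0.09076200339541468), np.float64(-0.09672925669795904)] [np.float64(-0.08525155511501536), np.float64(-0.08131814880975882)] [np.float64(-0.06428924559255081), np.float64(-0.10514358221118483)] [np.float64(-0.12727531824762517), np.float64(-0.16859105455470458)] [np.float64(-0.1265702200601198), np.float64(-0.16637954725978274)]
guard rear edge [np.float64(-0.01845117648373089), np.float64(0.006592370253484775)] [np.float64(-0.02159576981827231), np.float64(-0.19279440254628424)]
```

```bash
cat >> fit.py <<'E'
import itertools
def box(c,s): return [np.array(c)+np.array(k)*np.array(s)/2 for k in itertools.product((-1,1),repeat=3)]
def drawbox(img,cam,c,s,col,off,sc):
    P=[(proj(cam,W(p,q))-off)*sc for q in box(c,s)]
    for i in range(8):
        for b in(1,2,4):
            j=i^b
            if j>i: cv2.line(img,tuple(int(v) for v in P[i]),tuple(int(v) for v in P[j]),col,1)
def R2(): # desired tool rot from yaw psi
    pass
def go(target,Rt):
    from scipy.spatial.transform import Rotation as Ro
    s=env.get_state(); R=np.array(s['eef_rot']); 
    d=R.T@(np.array(target)-s['eef_pos']); w=Ro.from_matrix(R.T@Rt).as_rotvec()
    print('clock',s['clock'],'shift units',d/.15,'turn units',w/(np.pi/4),'F',s['force'],'w',s['grip_width'])
def Rdown(yaw): # tool x at yaw, z down
    c,s_=np.cos(yaw),np.sin(yaw); return np.array([[c,s_,0],[s_,-c,0],[0,0,-1.]])
E
python3 - <<'E'
from fit import *
a=[]
for cam,o,n in(('side',(240,140),'side0'),('top',(220,190),'top0')):
    im=cv2.imread(f'pics/{n}.png'); im=im[o[1]:o[1]+100,o[0]:o[0]+100]; im=cv2.resize(im,None,fx=4,fy=4,interpolation=cv2.INTER_CUBIC)
    drawbox(im,cam,(-.09,-.093,.2125),(.036,.014,.045),(0,255,0),np.array(o),4)
    drawbox(im,cam,(-.075,-.105,.17),(.012,.108,.012),(255,0,0),np.array(o),4)
    drawbox(im,cam,(-.127,-.168,.1425),(.024,.014,.045),(255,0,255),np.array(o),4)
    a.append(im)
cv2.imwrite('pics/ov.png',np.hstack(a))
E
```

```text
(no output)
```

View pics/ov.png

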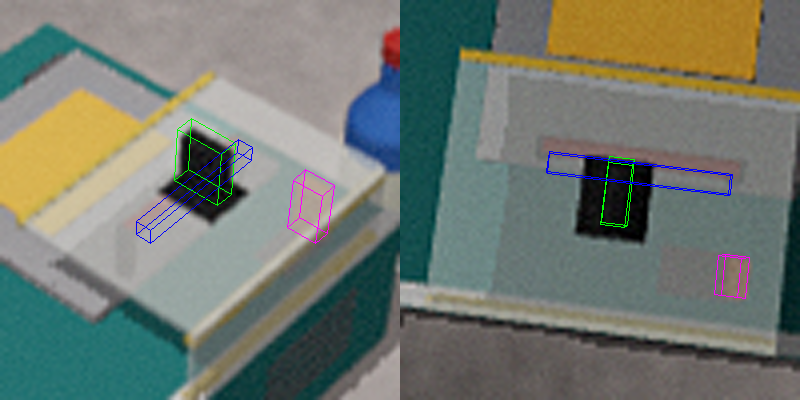

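```bash
python3 - <<'E'
from fit import *
print(W(p,(-.097,-.093,.209)))
go(W(p,(-.097,-.093,.30)),Rdown(p[2]))
E
```

```text
[0.4954 0.0057 0.209 ]
clock 0.9 shift units [ 3.1889 -3.3073 -0.4959] turn units [-0.     -0.      0.5344] F [-1.1615 -0.5014  0.7172] w 0.0920724542927555
```

Call:
{"fn": "move_arm", "kwargs": {"moves": [[1,0,0,-0.5,0,0,0.2],[1,0.3,-0.3,-0.5,0,0,0.4],[1,0.6,-0.6,-0.5,0,0,0.534],[1,1,-1,-0.5,0,0,0.534],[1,1,-1,-0.5,0,0,0.534]]}}

```text
clock: 1.52
eef_pos: [0.2742, -0.4139, 0.3009]
eef_rot: [[0.99, -0.142, 0.0], [-0.142, -0.99, 0.0], [0.0, -0.0, -1.0]]
force: [-0.0, -0.7, -0.3]
grip_width: 0.0919
```

```bash
python3 - <<'E'
from fit import *
go(W(p,(-.097,-.093,.30)),Rdown(p[2]))
E
```

```text
clock 1.525 shift units [ 1.0609 -2.9789  0.0069] turn units [-0.0003 -0.0006  0.0025] F [-0.028  -0.712  -0.2825] w 0.09186723991907936
```

Call:
{"fn": "move_arm", "kwargs": {"moves": [[1,0.2,-0.4,0,0,0,0],[1,0.35,-0.8,0,0,0,0],[1,0.4,-1,0,0,0,0],[1,0.4,-1,0,0,0,0]]}}

```text
clock: 2.02
eef_pos: [0.355, -0.2748, 0.3008]
eef_rot: [[0.99, -0.141, 0.0], [-0.141, -0.99, 0.0], [0.0, -0.0, -1.0]]
force: [-0.7, -0.6, -0.7]
grip_width: 0.0922
```

Call:
{"fn": "move_arm", "kwargs": {"moves": [[1,0.2,-0.4,0,0,0,0],[1,0.35,-0.8,0,0,0,0],[1,0.4,-1,0,0,0,0],[1,0.4,-1,0,0,0,0]]}}

```text
clock: 2.52
eef_pos: [0.4359, -0.1361, 0.3006]
eef_rot: [[0.99, -0.141, 0.0], [-0.141, -0.99, -0.0], [0.0, 0.0, -1.0]]
force: [1.0, -0.3, -0.1]
grip_width: 0.092
```

```bash
python3 - <<'E'
from fit import *
go(W(p,(-.097,-.093,.30)),Rdown(p[2]))
E
```

```text
clock 2.525 shift units [ 0.2586 -0.9922  0.0039] turn units [ 0.0001 -0.0002  0.0039] F [ 1.0352 -0.3293 -0.0812] w 0.09197940813896789
```

Move above the tab, then look before descending.

Call:
{"fn": "move_arm", "kwargs": {"moves": [[1,0.1,-0.4,0,0,0,0.004],[1,0.2,-0.8,0,0,0,0.004],[1,0.259,-0.992,0,0,0,0.004],[1,0.259,-0.992,0.2,0,0,0.004],[1,0.259,-0.992,0.2,0,0,0.004]]}}

```text
clock: 3.15
eef_pos: [0.4939, 0.0034, 0.2689]
eef_rot: [[0.989, -0.148, -0.004], [-0.148, -0.989, -0.001], [-0.004, 0.001, -1.0]]
force: [0.1, -0.3, 0.6]
grip_width: 0.0919
```

```bash
python3 - <<'E'
from fit import *
a=[]
for c,o in(('side',(200,60)),('top',(190,140))):
    im=save(c,c+'1.png')[:,:,::-1][o[1]:o[1]+150,o[0]:o[0]+150]; a.append(cv2.resize(im,None,fx=2.6,fy=2.6,interpolation=cv2.INTER_CUBIC))
    r=env.tip_of('guard_tab',c); print([(q['position'],q['score'],atz(c,q['position'],.215)) for q in r])
cv2.imwrite('pics/v1.png',np.hstack(a))
go(W(p,(-.097,-.093,.209)),Rdown(p[2]))
E
```

```text
[([290.0, 179.9], 0.61, array([0.5048, 0.0066, 0.215 ]))]
[]
clock 3.35 shift units [-0.0044 -0.0131  0.4177] turn units [-0.0001 -0.0018 -0.0053] F [ 0.0931 -0.452   0.1576] w 0.09180861908395878
```

View pics/v1.png

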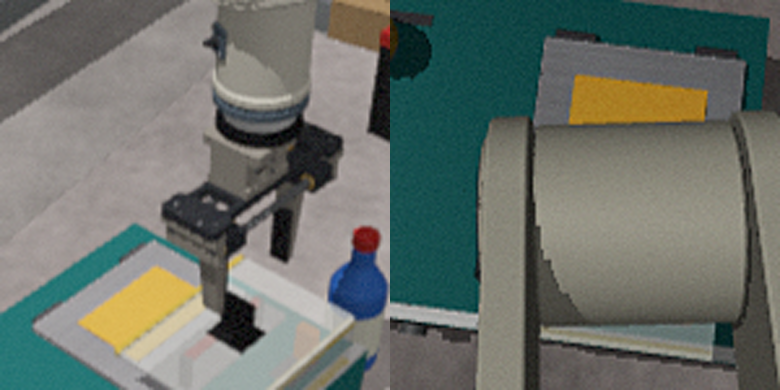

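Call:
{"fn": "move_arm", "kwargs": {"moves": [[1,0.015,-0.01,0.25,0,0,0],[1,0.015,-0.01,0.41,0,0,0],[1,0.015,-0.01,0.41,0,0,0],[0.1,0.015,-0.01,0.41,0,0,0],[0,0.015,-0.01,0.41,0,0,0],[0,0.015,-0.01,0.41,0,0,0],[0,0.015,-0.01,0.41,0,0,0]], "newtons": 15}}

```text
clock: 4.22
eef_pos: [0.4978, 0.0059, 0.2095]
eef_rot: [[0.989, -0.147, 0.001], [-0.147, -0.989, 0.0], [0.001, -0.0, -1.0]]
force: [-0.2, 0.1, 0.2]
grip_width: 0.0543
```

```bash
python3 - <<'E'
from fit import *
im=save('side','s2.png'); cv2.imwrite('pics/v2.png',cv2.resize(im[60:260,180:380,::-1],None,fx=3,fy=3))
go(W(p,(-.097,-.093+.2,.209)),Rdown(p[2]))
E
```

```text
clock 4.275 shift units [-0.0187 -1.3297  0.0025] turn units [-0.0001 -0.0005 -0.0034] F [0.3033 0.1179 0.6217] w 0.05002269268897703
```

View pics/v2.png

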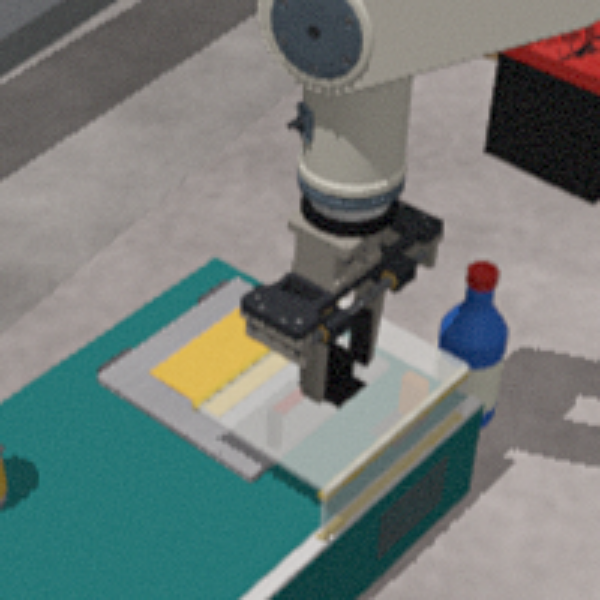

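Fingers straddle the tab (about (345,365)) and are still closing.

Call:
{"fn": "move_arm", "kwargs": {"moves": [[0,0,0,0,0,0,0],[0,0,0,0,0,0,0],[0,0,0,0,0,0,0],[0,0,0,0,0,0,0],[0,0,0,0,0,0,0],[0,0,0,0,0,0,0],[0,0,0,0,0,0,0]], "newtons": 20}}

```text
clock: 5.15
eef_pos: [0.4976, 0.006, 0.209]
eef_rot: [[0.989, -0.147, -0.0], [-0.147, -0.989, 0.0], [-0.0, -0.0, -1.0]]
force: [0.0, 2.3, -0.6]
grip_width: 0.0137
```

Call:
{"fn": "move_arm", "kwargs": {"moves": [[0,0,-0.1,0,0,0,0],[0,0,-0.25,0,0,0,0],[0,0,-0.4,0,0,0,0],[0,0,-0.55,0,0,0,0],[0,0,-0.7,0,0,0,0],[0,0,-0.85,0,0,0,0],[0,0,-1,0,0,0,0],[0,0,-1,0,0,0,0]]}}

```text
clock: 6.15
eef_pos: [0.5202, 0.1562, 0.2091]
eef_rot: [[0.989, -0.145, 0.001], [-0.145, -0.989, 0.001], [0.001, -0.001, -1.0]]
force: [2.2, 0.3, -2.2]
grip_width: 0.0137
```

Call:
{"fn": "move_arm", "kwargs": {"moves": [[0,0,-0.1,0,0,0,0],[0,0,-0.18,0,0,0,0],[0,0,-0.24,0,0,0,0],[0,0,-0.27,0,0,0,0],[0,0,-0.27,0,0,0,0]]}}

```text
clock: 6.78
eef_pos: [0.5257, 0.1931, 0.2091]
eef_rot: [[0.989, -0.147, -0.0], [-0.147, -0.989, -0.003], [0.0, 0.003, -1.0]]
force: [3.3, -7.8, -0.7]
grip_width: 0.0138
```

Call:
{"fn": "move_arm", "kwargs": {"moves": [[0,0,-0.03,0,0,0,0],[0,0,-0.05,0,0,0,0],[0,0,-0.05,0,0,0,0],[0,0,-0.05,0,0,0,0]]}}

```text
clock: 7.28
eef_pos: [0.5257, 0.1937, 0.2089]
eef_rot: [[0.989, -0.146, -0.003], [-0.146, -0.989, -0.014], [-0.001, 0.015, -1.0]]
force: [0.6, -40.3, 9.2]
grip_width: 0.0149
```

```bash
python3 - <<'E'
from fit import *
a=[]
for c in('side','top'): a.append(save(c,c+'3.png')[:,:,::-1][80:330,110:400])
cv2.imwrite('pics/v3.png',cv2.resize(np.hstack(a),None,fx=1.37,fy=2.))
print(env.get_state()['force'])
E
```

```text
[  1.5392 -40.3971   8.3837]
```

View pics/v3.png

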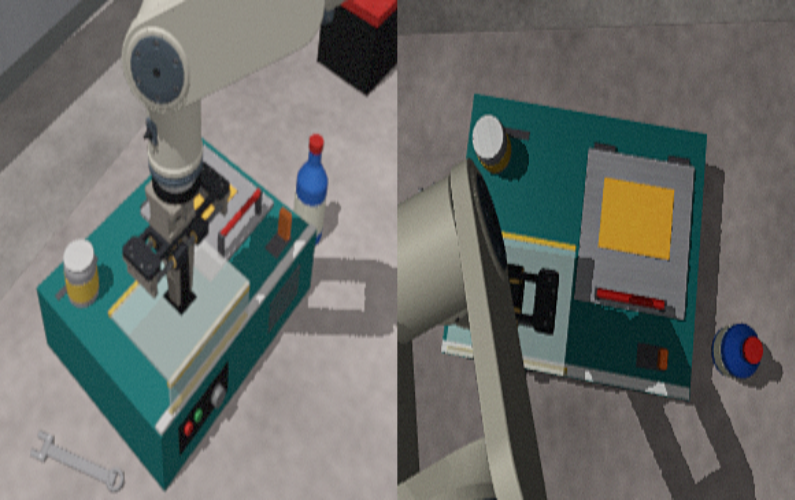

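Call:
{"fn": "move_arm", "kwargs": {"moves": [[0,0,0.02,0,0,0,0],[0,0,0.045,0,0,0,0],[0.7,0,0.045,0,0,0,0],[0.7,0,0.045,0,0,0,0],[0.7,0,0.045,0,0,0,0],[0.7,0,0.045,0,0,0,0],[0.7,0,0.045,0,0,0,0],[0.7,0,0.045,0,0,0,0]]}}

```text
clock: 8.38
eef_pos: [0.5257, 0.1951, 0.2091]
eef_rot: [[0.989, -0.147, -0.0], [-0.147, -0.989, 0.0], [-0.0, -0.0, -1.0]]
force: [-0.9, -0.5, -0.1]
grip_width: 0.0642
```

```bash
python3 - <<'E'
from fit import *
for n in ['lid_bar','release_tab','lid_hinge','guard_tab']:
    P={}
    for c in('side','top'):
        if n=='lid_bar': save(c,c+'4.png')
        r=env.tip_of(n,c); print(n,c,[(np.round(q['position'],1),round(q['score'],2)) for q in r[:3]])
        if r:P[c]=r[0]['position']
    if len(P)==2: print('   ',tri(P['side'],P['top']))
print({k:env.get_state()[k] for k in('clock','eef_pos','force','grip_width')})
E
```

```text
lid_bar side [(array([283.1, 190.7]), 0.96)]
lid_bar top [(array([279.3, 230.5]), 0.77)]
    (array([ 0.527 , -0.0074,  0.1533]), np.float64(0.007615392620983944))
release_tab side [(array([320.1, 190. ]), 0.47)]
release_tab top [(array([304.3, 256.2]), 0.37)]
    (array([ 0.4567, -0.0699,  0.144 ]), np.float64(0.010873066649983661))
lid_hinge side [(array([284.5, 186. ]), 0.7)]
lid_hinge top [(array([286., 156.]), 0.82)]
    (array([ 0.6378, -0.0521,  0.1218]), np.float64(0.1587267510109015))
guard_tab side [(array([240.3, 222.2]), 0.75)]
guard_tab top [(array([193.3, 226.4]), 0.74), (array([352.1, 257.1]), 0.37)]
    (array([0.5334, 0.1887, 0.2032]), np.float64(0.0003243122494147491))
{'clock': 8.875, 'eef_pos': array([0.5257, 0.195 , 0.2091]), 'force': array([-0.343 ,  0.4193,  0.5722]), 'grip_width': 0.06438167217619495}
```

Lift clear, and meanwhile refine bar and release by overlay.

Call:
{"fn": "move_arm", "kwargs": {"moves": [[0.7,0,0,-0.3,0,0,0],[0.7,0,0,-0.65,0,0,0],[0.7,0,0,-0.65,0,0,0]]}}

```text
clock: 9.25
eef_pos: [0.5279, 0.1959, 0.3109]
eef_rot: [[0.989, -0.147, 0.007], [-0.147, -0.989, 0.003], [0.007, -0.004, -1.0]]
force: [0.1, 0.0, -1.2]
grip_width: 0.0649
```

```bash
python3 - <<'E'
from fit import *
a=[]
for cam,o in(('side',(240,140)),('top',(220,190))):
    im=save(cam,cam+'5.png')[:,:,::-1].copy(); im=im[o[1]:o[1]+100,o[0]:o[0]+100]; im=cv2.resize(im,None,fx=4,fy=4,interpolation=cv2.INTER_CUBIC)
    drawbox(im,cam,(-.065,-.103,.17),(.012,.108,.012),(255,0,0),np.array(o),4)
    drawbox(im,cam,(-.127,-.168,.1425),(.024,.014,.045),(255,0,255),np.array(o),4)
    a.append(im)
cv2.imwrite('pics/ov5.png',np.hstack(a))
E
```

```text
(no output)
```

View pics/ov5.png

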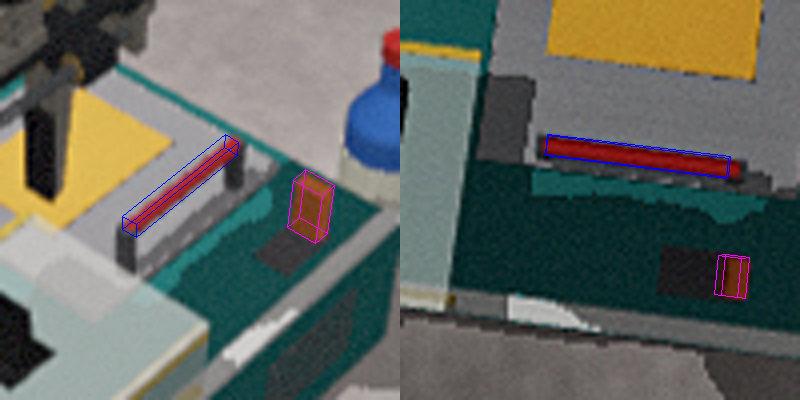

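```bash
python3 - <<'E'
from fit import *
print(env.get_state()['joint_positions'])
for d in(1,-1): go(W(p,(-.065,-.105,.30)),Rdown(p[2]+d*np.pi/2))
E
```

```text
[0.3526 0.1833 1.6776 0.0001 1.2799 2.0711]
clock 9.35 shift units [0.1992 1.3578 0.0444] turn units [ 0.0002 -0.0011 -2.0036] F [ 0.4098  0.8452 -0.5761] w 0.06445539683811978
clock 9.35 shift units [0.1992 1.3578 0.0444] turn units [-0.0011 -0.0002  1.9964] F [ 0.4098  0.8452 -0.5761] w 0.06445539683811978
```

Call:
{"fn": "move_arm", "kwargs": {"moves": [[0.7,0.05,0.3,0,0,0,-0.23],[0.7,0.1,0.6,0,0,0,-0.46],[0.7,0.15,0.9,0,0,0,-0.69],[0.7,0.2,1,0,0,0,-0.9],[0.7,0.2,1,0,0,0,-1],[0.7,0.2,1,0,0,0,-1]]}}

```text
clock: 10.1
eef_pos: [0.5326, 0.0419, 0.305]
eef_rot: [[0.804, 0.594, -0.003], [0.594, -0.804, -0.0], [-0.002, -0.001, -1.0]]
force: [0.0, 0.6, -0.4]
grip_width: 0.064
```

Call:
{"fn": "move_arm", "kwargs": {"moves": [[0.7,0,0,0,0,0,-0.23],[0.7,0,0,0,0,0,-0.46],[0.7,0,0,0,0,0,-0.69],[0.7,0,0,0,0,0,-0.9],[0.7,0,0,0,0,0,-1],[0.7,0,0,0,0,0,-1]]}}

```text
clock: 10.85
eef_pos: [0.5329, 0.0426, 0.3057]
eef_rot: [[0.149, 0.989, -0.001], [0.989, -0.149, -0.0], [-0.0, -0.001, -1.0]]
force: [0.1, 0.2, -0.3]
grip_width: 0.0644
```

```bash
python3 - <<'E'
from fit import *
go(W(p,(-.065,-.105,.162)),Rdown(p[2]+np.pi/2))
E
```

```text
clock 10.85 shift units [-0.3589  0.0044  0.9583] turn units [-0.0018  0.0004 -0.0059] F [ 0.1411  0.2137 -0.2923] w 0.06441642467554817
```

Call:
{"fn": "move_arm", "kwargs": {"moves": [[0.7,-0.2,0,0.1,0,0,0],[0.7,-0.36,0.004,0.4,0,0,0],[0.7,-0.36,0.004,0.7,0,0,0],[0.7,-0.36,0.004,0.9,0,0,-0.006],[0.7,-0.36,0.004,0.955,0,0,-0.006],[0.7,-0.36,0.004,0.955,0,0,-0.006],[0,-0.36,0.004,0.955,0,0,-0.006],[0,-0.36,0.004,0.955,0,0,-0.006],[0,-0.36,0.004,0.955,0,0,-0.006],[0,-0.36,0.004,0.955,0,0,-0.006]], "newtons": 40}}

```text
clock: 12.1
eef_pos: [0.5261, -0.0112, 0.1637]
eef_rot: [[0.143, 0.99, 0.001], [0.99, -0.143, -0.0], [0.0, 0.001, -1.0]]
force: [-0.5, -0.0, -0.1]
grip_width: 0.0266
```

Call:
{"fn": "move_arm", "kwargs": {"moves": [[0,0,0,0,0,0,0],[0,0,0,0,0,0,0],[0,0,0,0,0,0,0],[0,0,0,0,0,0,0]]}}

```text
clock: 12.6
eef_pos: [0.526, -0.0112, 0.1634]
eef_rot: [[0.143, 0.99, -0.0], [0.99, -0.143, -0.0], [-0.0, -0.0, -1.0]]
force: [-0.5, 0.2, 0.9]
grip_width: 0.0107
```

```bash
python3 - <<'E'
from fit import *
a=[]
for c in('side','top'): a.append(save(c,c+'6.png')[:,:,::-1][80:330,110:400])
cv2.imwrite('pics/v6.png',cv2.resize(np.hstack(a),None,fx=1.37,fy=2.))
go(W(p,(-.065,-.105,.162)),Rdown(p[2]+np.pi/2))
E
```

```text
clock 12.7 shift units [ 0.0024 -0.005   0.0091] turn units [0.0001 0.     0.0024] F [-0.6059  0.0879  2.7018] w 0.010868058927072516
```

View pics/v6.png

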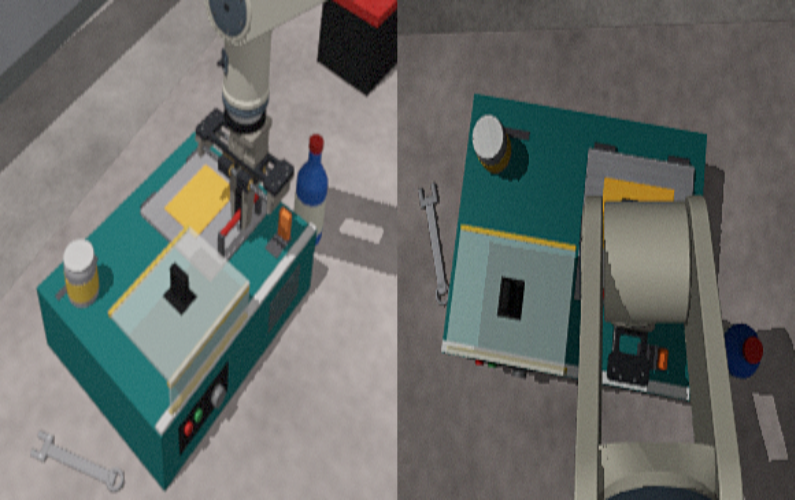

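Call:
{"fn": "move_arm", "kwargs": {"moves": [[0,0,0,-0.02,0,0,0],[0,0,0,-0.04,0,0,0],[0,0,0,-0.055,0,0,0],[0,0,0,-0.07,0,0,0],[0,0,0,-0.07,0,0,0],[0,0,0,-0.07,0,0,0]]}}

```text
clock: 13.45
eef_pos: [0.5291, -0.0117, 0.1745]
eef_rot: [[0.142, 0.99, 0.006], [0.99, -0.142, -0.001], [0.0, 0.006, -1.0]]
force: [12.6, -2.8, -9.0]
grip_width: 0.0106
```

Call:
{"fn": "move_arm", "kwargs": {"moves": [[0,0,0.03,-0.02,0,0,0],[0,0,0.04,-0.05,0,0,0],[0,0,0.05,-0.07,0,0,0],[0,0,0.054,-0.09,0,0,0],[0,0,0.054,-0.09,0,0,0]]}}

```text
clock: 14.08
eef_pos: [0.5338, -0.0124, 0.1875]
eef_rot: [[0.143, 0.99, -0.0], [0.99, -0.143, -0.0], [-0.0, -0.0, -1.0]]
force: [-1.6, -0.7, -3.7]
grip_width: 0.0107
```

```bash
python3 - <<'E'
from fit import *
im=save('side','s7.png'); cv2.imwrite('pics/v7.png',cv2.resize(im[110:260,200:350,::-1],None,fx=4,fy=4,interpolation=cv2.INTER_CUBIC))
print(env.get_state()['force'])
E
```

```text
[-2.1232 -0.4791 -3.4756]
```

View pics/v7.png

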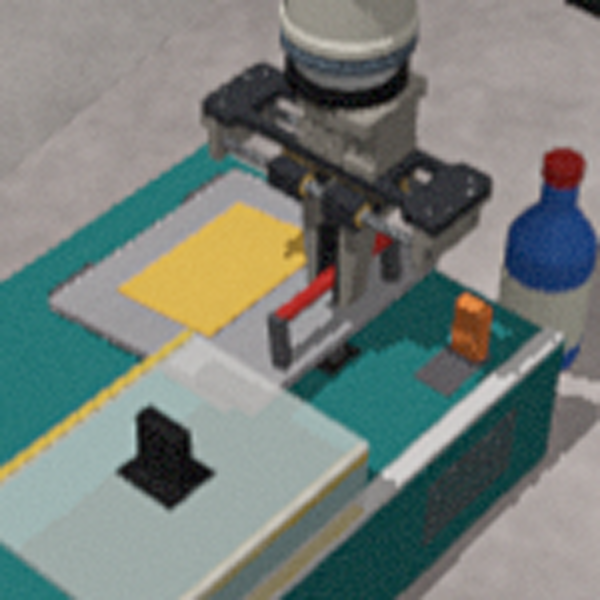

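Call:
{"fn": "move_arm", "kwargs": {"moves": [[0,0,0.032,-0.07,0,0,0],[0,0,0.068,-0.141,0,0,0],[0,0,0.12,-0.225,0,0,0],[0,0,0.176,-0.305,0,0,0],[0,0,0.24,-0.38,0,0,0],[0,0,0.307,-0.451,0,0,0],[0,0,0.307,-0.451,0,0,0]]}}

```text
clock: 15.0
eef_pos: [0.5789, -0.0192, 0.2573]
eef_rot: [[0.143, 0.99, -0.002], [0.99, -0.143, -0.0], [-0.001, -0.002, -1.0]]
force: [-12.9, -0.3, 7.6]
grip_width: 0.0111
```

Call:
{"fn": "move_arm", "kwargs": {"moves": [[0,0,0.055,-0.075,0,0,0],[0,0,0.135,-0.135,0,0,0],[0,0,0.215,-0.19,0,0,0],[0,0,0.3,-0.24,0,0,0],[0,0,0.36,-0.27,0,0,0],[0,0,0.42,-0.295,0,0,0],[0,0,0.42,-0.295,0,0,0],[0,0,0.42,-0.295,0,0,0]]}}

```text
clock: 16.0
eef_pos: [0.6429, -0.0287, 0.3012]
eef_rot: [[0.143, 0.99, 0.002], [0.99, -0.143, -0.001], [-0.001, 0.002, -1.0]]
force: [-5.3, -2.9, 3.3]
grip_width: 0.0108
```

```bash
python3 - <<'E'
from fit import *
a=[]
for c in('side','top'): a.append(save(c,c+'8.png')[:,:,::-1][60:330,110:400])
cv2.imwrite('pics/v8.png',cv2.resize(np.hstack(a),None,fx=1.37,fy=2.))
s=env.get_state(); print(s['force'],s['eef_pos'],s['wrist_torque'])
g=s['eef_pos']-np.array(s['eef_rot'])[:,2]*.008
for h in (W(p,(.125,-.105,.12)),):
    d=g-h; dx=d[0]*np.cos(p[2])+d[1]*np.sin(p[2]); print('r',np.hypot(dx,d[2]),'theta',np.arctan2(d[2],-dx)-np.arctan2(.05,.19))
E
```

```text
[-4.5536 -3.923   3.2723] [ 0.6428 -0.0287  0.3011] [-0.7232  0.9373 -0.0549]
r 0.20207170087062346 theta 0.9537533687983678
```

View pics/v8.png

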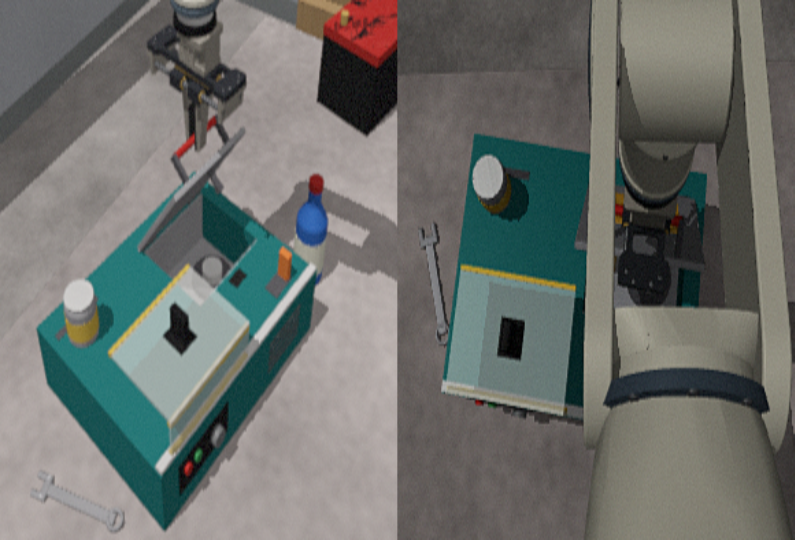

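Call:
{"fn": "move_arm", "kwargs": {"moves": [[0,0,0,0,0,0,0],[0,0,0,0,0,0,0],[0,0,0,0,0,0,0],[0,0,0,0,0,0,0],[0,0,0,0,0,0,0],[0,0,0,0,0,0,0]]}}

```text
clock: 16.85
eef_pos: [0.6428, -0.0287, 0.3011]
eef_rot: [[0.143, 0.99, 0.002], [0.99, -0.143, -0.001], [-0.001, 0.002, -1.0]]
force: [-5.0, -3.2, 3.2]
grip_width: 0.011
```

```bash
python3 - <<'E'
from fit import *
s=env.get_state(); print(s['clock'],s['force'],s['eef_pos'],s['grip_width'])
env.close_job()
E
```

```text
16.85 [-5.031  -3.2193  3.2004] [ 0.6428 -0.0287  0.3011] 0.010996895540741762
the job is handed in; nothing more can be done
```

The job is handed in at 16.9 s. The guard is fully open and the lid is held raised in the gripper. The orange release was not moved, because the lid turned out not to be caught.

- **Guard:** I slid it about 189 mm to its left stop. It resisted with about 40 N there, so that is the end of travel.
- **Tug test:** I pulled the lid up by the red bar before going near the release. It rose well past the 5 mm catch point, to about 24 mm, with only about 3.5 N. The bar followed the hinge arc, so it had not slipped in the fingers.
- **Lid:** It stands at about 0.95 rad (about 54°), more than halfway to upright. That angle comes from the gripper position. It was steady over the last second, held with a 40 N grip.
- **Surroundings:** The last pictures show the guard still open, and the bottle, wrench and can where they were.

The gripper's distance from the hinge came out at 202 mm against the expected 196 mm. I put this down to error in my estimate of where the hinge is. A small side force of about 6 N remained on the wrist.

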